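# Brace and open the button jar

### The job

The square button jar stands loosely in its holder: slide the holder's jaw by its upright black grip right up until the jar is clamped firmly against the fixed jaw, then unscrew the jar's tight metal cap counter-clockwise just until its threads let go. Lift the cap straight up and finish holding it in the gripper, level and centred about 3 cm above where it sat, clear of the jar; do not put it down or let go. The jar stays upright and clamped in its holder, and the other things on the table are left alone.

Things in the scene. Friction and masses are not known exactly. Their poses are not given: they have to be found in the camera images.
- holder: Wooden jar holder, fixed. Origin on the table top under the jar's clamped place, z up. Base plate 10 mm thick, x -52 to 52, y -175 to 50 mm. Fixed jaw: face at y = +30 mm, top 51 mm above the table, with two side lips 66 mm apart that keep the jar in line. The sliding jaw (same height) comes from the -y end and slides towards +y.
- jaw (a joint): Travel of the sliding jaw along the holder's +y (m): 0 wide open, 0.045 when the jar is held without play (faces 60 mm apart). Starts between 0 and 0.02. Stiff: dry friction about 9 N (hard twisting of the jar can force it back); it stays where it is left. On its way it pushes the jar up to 12 mm along the base against the fixed jaw.
- jaw_grip (a point): Centre of the sliding jaw's upright black grip, 16 mm (holder's x) by 24 mm (holder's y) by 30 mm tall, 71 mm above the table (top 86 mm); below it a 12 mm square stem, then a carriage with its top 27 mm above the table. It lies 70 mm behind the jaw's face, 100 mm from the jar's axis when clamped.
- jar: Loose clear glass jar of buttons, about 0.35 kg, on the holder's 10 mm base: square body 60 x 60 mm, 62 mm tall, sides along the holder's; round neck 42 mm across up to 92 mm. Origin at the centre of its underside, z up. Three thread starts stand on the neck. Unbraced it twists along with the cap.
- cap: Round ribbed metal cap, 58 mm across (59 at the lower rim), 23 mm tall, 40 g, screwed tight on the jar. Origin at the centre of its lower rim, z up: at first 76 mm above the jar's underside, 86 mm above the table and 14 mm above the jar's flat shoulder. A sprung seal pushes it up with 7 N: turning takes 0.1 to 0.3 N m, and it cannot be pulled off while screwed on.
- cap_top (a point): Centre of the cap's top face, at first 109 mm above the table. Unscrewing: turn counter-clockwise seen from above; free after 46 to 52 degrees relative to the jar, when it springs up 3 mm; turns freely on to about 88 degrees, where it meets the next thread start, so about 70 degrees is right. Then lift straight: clear of the threads after 8 mm, off the neck after 16 mm.
- pin_box: Bystander: shut milky pin box, 60 x 64 x 27 mm; origin at the centre of its underside. To be left alone.
- thread_black: Bystander: upright spool of black thread, 30 mm across, 52 mm tall; origin at the centre of its underside. To be left alone.
- chalk_white: Bystander: tailor's chalk cake, 41 x 33 x 6 mm; origin at the centre of its underside. To be left alone.
- seam_ripper: Bystander: capped seam ripper lying flat, 136 mm long, 20 mm tall; origin at the centre of its underside. To be left alone.
- bobbin: Bystander: small bobbin, 20 mm across, 12 mm tall; origin at the centre of its underside. To be left alone.
- tape_measure: Bystander: round spring tape measure, 53 mm case, 18 mm tall; origin at the centre of its underside. To be left alone.
- thimble: Bystander: steel thimble, 19 mm across, 22 mm tall; origin at the centre of its underside. To be left alone.
- fabric_marker: Bystander: marker pen lying flat, 127 mm long, 13 mm tall; origin at the centre of its underside. To be left alone.
There are look-alikes about, which are no part of the job. What is shaped like the cap but purple is not meant.

How it is judged:
By the outcome, as a careful person would: the job done as asked, in the order asked, and still so for the second after the job is handed in, while the arm keeps its last pose, push and grip.
It also fails if it takes over 48 s, if anything falls off the work surface, if the arm or the gripper's body presses on something with over 40 N, if the wrist force passes 120 N, or if a joint passes its speed limit or range.

### The arm

A 6-joint arm with a two-finger parallel gripper is mounted at the origin on a cart in front of the work surface, level with it; the furniture and walls round the work are solid. World frame = base frame: x ahead of the robot, y to its left, z up, the work surface at z = 0. Lengths are in m, angles in degrees, forces in N, time in s.
With the tool pointing down it reaches from about 0.4 to 0.825 m from the base axis. Payload 7 kg.
Tool frame: the origin (TCP) lies between the finger pads; the fingertips stand 22 mm ahead of it and the grasp point (between the pads) lies 3 mm ahead of it; z points along the fingers, y is the line along which they close (so a half turn about z gives the same grasp; the last joint's range is limited). The gripper opens to 88 mm and grips with 3 to 60 N. Pads are 19 mm wide; open, the fingers measure 130 mm over their backs; the gripper's body (78 mm by 193 mm) begins 47 mm behind the grasp point.
Start: joints at [84.288, 20.546, 0.682, 0, -70.136, -16.507], TCP at [0.255, 0.625, 0.249] pointing down, gripper open.
Joint ranges: [-176.03, 176.03], [-82.01, 121.73], [-58.28, 71.71], [-173.87, 95.51], [-174.79, -0.11], [-173.66, 173.66]. Speed limits (degrees/s): [136.94, 136.94, 172.46, 180, 180, 180].

### API

Orientations are given as [roll, pitch, yaw] about the fixed x, y, z axes, in that order (R = Rz(yaw) Ry(pitch) Rx(roll)).
In Python, from plant import ctrl gives the robot as it stands.
- The arm moves only by the tool apply_moves, never from a script. Its argument "targets" is a list of rows, each an object with "travel": the shift along the tool's x, y, z in mm, a list of three; "roll": the turn about the tool's z in degrees; "jaw": the finger opening in mm, from 0 to 87.6. In form: [{"travel": [tx, ty, tz], "roll": roll, "jaw": jaw}, ...]. A call has 1 to 10 rows; each row shifts and turns the commanded pose from where the row before left it, along the tool's axes as they then stand; what a row does not reach is not made up. A row lasts 1/10 s, in which the tool goes at most 50 mm and 8.59 degrees, less where a joint would pass 70% of its speed; a pose out of reach is approached as far as the arm can. A call with a gripper value outside its range is refused whole. The fingers move at their own pace and stop on an object; the grip force is fixed at half the most. Time passes only in rows, so rows that do not move let the fingers close. It gives the time, the measured TCP pose, the force, the opening and the grip force at its end, in the units of the state.
- ctrl.get_obs(): the state, without advancing time (a new reading comes with each control period).
- ctrl.snapshot(name): name is "scene" or "top" or "wrist"; returns the picture (400x640x3 uint8, red, green, blue); there is no depth.
- ctrl.calibration(name): a dict with "K" (3x3 intrinsics, pixels), "extrinsics" (4x4, takes a point from camera to world coordinates); the wrist camera has in their place "hand_eye" (4x4, takes a point from camera to tool coordinates, whose origin is the TCP and whose axes are the flange's). Camera axes: x right, y down, z forward; pixel columns grow to the right and rows downward; lengths in m; the calibration is good to about 2 mm. A picture is of the moment at which its call begins: read the wrist's pose just before it. calibration takes no time and is no camera call.
- ctrl.close_job(): hands the job in; it is judged then, once.
The state is a dict: "clock": time; "joint_pos": joint angles; "qvel": joint speeds; "tau": joint torques, N m; "tool_pos": TCP position; "orientation": TCP orientation; "force": force on the tool from outside, world axes, zero at the start; "moment": the same for the moment, N m; "opening": finger opening in m; "gripper_force": force on a finger pad.
Only numpy, scipy, OpenCV 4.12 (cv2) and the standard library are available. Lean on these libraries where they do the work, as an engineer would, in place of code of your own. Each camera call takes 0.05 s, during which the arm holds its last target. There are 200 camera calls.

## Working session

There is one attempt and no reset: what is moved stays moved. The work goes in short steps, Python scripts to look and compute and a tool call to move; the robot and the scene stay as the last step left them, time stands still between calls to the robot, and variables do not carry over. Pictures are saved under pics/ and viewed, at most 10 in all, crops included, and the job is handed in when it is done.

Besides the shell and the picture viewer there is one more tool, called after "Request:" in YAML: its name, and indented under it one key for each argument. apply_moves: Moves the arm, as the interface text tells. Its arguments: {"type":"object","properties":{"targets":{"type":"array","items":{"type":"object","properties":{"travel":{"type":"array","items":{"type":"number"}},"roll":{"type":"number"},"jaw":{"type":"number"}}}}},"required":["targets"]}

```bash
mkdir -p pics
cat > h.py <<'E'
import numpy as np,cv2
from plant import ctrl
from scipy.spatial.transform import Rotation as R
def cam(n):
    c=ctrl.calibration(n);K=np.array(c["K"])
    if n=="wrist":
        o=ctrl.get_obs();T=np.eye(4);T[:3,:3]=R.from_euler("xyz",o["orientation"],degrees=True).as_matrix();T[:3,3]=o["tool_pos"]
        return K,T@np.array(c["hand_eye"])
    return K,np.array(c["extrinsics"])
def px(K,E,u,v,z):
    d=E[:3,:3]@np.linalg.solve(K,[u,v,1]);p=E[:3,3];return p+d*(z-p[2])/d[2]
def proj(K,E,P):
    q=np.linalg.inv(E)@np.append(P,1);q=K@q[:3];return q[:2]/q[2]
def save(n,f):
    k=cam(n);im=ctrl.snapshot(n)[:,:,::-1];cv2.imwrite(f,im);return k,im
E
python3 - <<'E'
from h import *
o=ctrl.get_obs();print(o["tool_pos"],o["orientation"])
ims=[]
for n in("top","scene"):
    (K,E),im=save(n,f"pics/{n}0.png");print(n,K.tolist(),E.round(3).tolist());
E
```

```text
[0.25511075 0.62445731 0.24763065] [ 1.79906201e+02 -1.03597101e-02 -2.22251154e+01]
top [[387.5628661627769, 0.0, 323.48887736094133], [0.0, 387.5628661627769, 198.53870244761055], [0.0, 0.0, 1.0]] [[0.008, -0.993, 0.114, 0.418], [-1.0, -0.01, -0.017, 0.018], [0.018, -0.114, -0.993, 1.261], [0.0, 0.0, 0.0, 1.0]]
scene [[458.4651940927132, 0.0, 317.761520805132], [0.0, 458.4651940927132, 189.9066093145983], [0.0, 0.0, 1.0]] [[0.857, -0.33, 0.396, 0.069], [-0.515, -0.516, 0.685, -0.852], [-0.022, -0.791, -0.612, 0.856], [0.0, 0.0, 0.0, 1.0]]
```

View pics/top0.png

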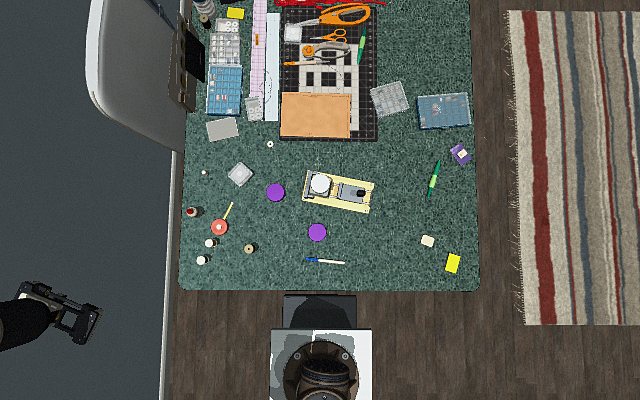

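View pics/scene0.png

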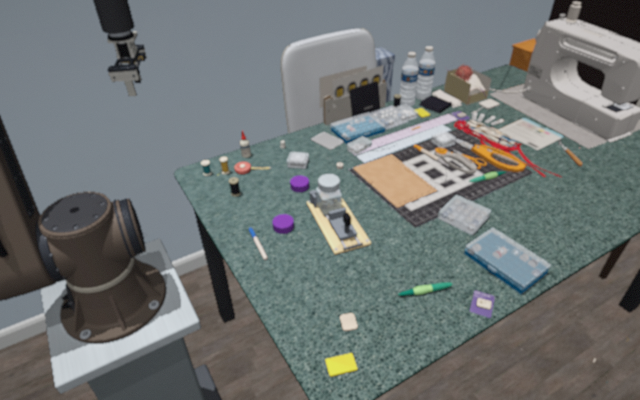

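The top view shows the holder at about (339,191), with a pale metal cap at (320,184) and a black grip at about (361,193). Three things are cap-shaped: (276,192) and (317,232) are purple, so not meant. The metal one at (320,184) sits on the jar in the holder and fits the description. I'll confirm it in an enlarged crop.

Run:
```python
import cv2,numpy as np
a=cv2.imread("pics/top0.png")[160:220,290:390];b=cv2.imread("pics/scene0.png")[165:255,290:390]
a=cv2.resize(a,(800,480),interpolation=cv2.INTER_CUBIC)
cv2.imwrite("pics/crop.png",a)
```

```text
(no output)
```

View pics/crop.png

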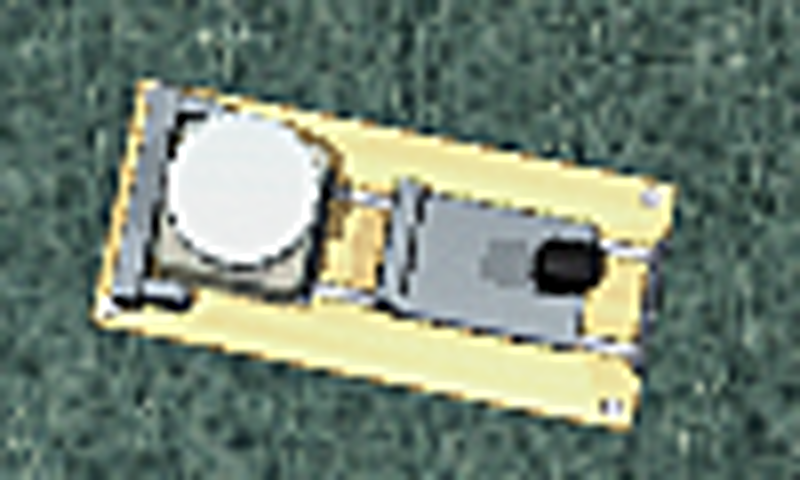

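The crop confirms it: white metal cap at crop (243,187), black grip at (568,265), base corners at (148,82), (676,188), (630,430) and (95,320).

Run:
```python
from h import *
K,E=cam("top")
f=lambda u,v,z:px(K,E,290+(u+.5)/8-.5,160+(v+.5)/8-.5,z)
c=[f(*p,.01)for p in[(148,82),(676,188),(630,430),(95,320)]]
for p in c:print(p.round(4))
d=(c[0]+c[3]-c[1]-c[2])/2;print(np.linalg.norm(d),np.linalg.norm(c[0]-c[3]))
hy=d/np.linalg.norm(d);hx=np.array([hy[1],-hy[0],0]);print("hy",hy,"yaw of hx",np.degrees(np.arctan2(hx[1],hx[0])))
O=sum(c)/4+hy*.0625;O[2]=0;print("O",O)
cap=f(243,187,.109);g=f(568,265,.083)
for n,p in(("cap",cap),("grip",g)):print(n,p,"holder xy",hx@(p-O),hy@(p-O))
```

```text
[0.6569 0.0484 0.01  ]
[ 0.6154 -0.168   0.01  ]
[ 0.5159 -0.1487  0.01  ]
[0.5586 0.0686 0.01  ]
0.22092183245476776 0.10034229953746601
hy [0.19035364 0.98171559 0.        ] yaw of hx -10.973423199955086
O [0.5985798  0.01143851 0.        ]
cap [0.59835141 0.00981077 0.109     ] holder xy 8.563502508993518e-05 -0.001641450845319821
grip [ 0.57351848 -0.11541694  0.083     ] holder xy -0.0004556912594363241 -0.12930648708787668
```

Request:
apply_moves:
  targets:
    - {"travel":[0,0,0],"roll":7.9,"jaw":60}
    - {"travel":[0,0,0],"roll":7.9,"jaw":60}
    - {"travel":[0,0,0],"roll":7.9,"jaw":60}
    - {"travel":[0,0,0],"roll":7.9,"jaw":60}
    - {"travel":[0,0,0],"roll":7.9,"jaw":60}
    - {"travel":[0,0,0],"roll":7.9,"jaw":60}
    - {"travel":[0,0,0],"roll":7.9,"jaw":60}
    - {"travel":[0,0,0],"roll":7.9,"jaw":60}
    - {"travel":[0,0,0],"roll":7.9,"jaw":60}
    - {"travel":[0,0,0],"roll":7.7,"jaw":60}

```text
clock: 1.1
tool_pos: [0.2552, 0.6246, 0.248]
orientation: [180.0, -0.1, -101.4]
force: [-0.0, 0.1, 0.3]
opening: 0.0594
gripper_force: 0.0
```

```bash
cat >> h.py <<'E'
def togo(P,yaw=None):
    o=ctrl.get_obs();r=R.from_euler("xyz",o["orientation"],degrees=True)
    print("t",round(o["clock"],2),"pos",np.round(o["tool_pos"],4),"rpy",np.round(o["orientation"],2),"j6",round(o["joint_pos"][5],1),"open",round(o["opening"],4),"F",np.round(o["force"],1))
    print("tool mm",np.round(r.inv().apply(np.array(P)-o["tool_pos"])*1000,1),"roll",None if yaw is None else round(o["orientation"][2]-yaw,2))
E
python3 -c "
from h import *
togo([.5735,-.1154,.2],-101)"
```

```text
t 1.1 pos [0.2552 0.6246 0.248 ] rpy [ 1.7999e+02 -6.0000e-02 -1.0135e+02] j6 -95.6 open 0.0594 F [-0.   0.1  0.3]
tool mm [ 662.8 -457.7   48.6] roll -0.35
```

Request:
apply_moves:
  targets:
    - {"travel":[33,-23,0],"roll":0,"jaw":60}
    - {"travel":[33,-23,0],"roll":0,"jaw":60}
    - {"travel":[33,-23,0],"roll":0,"jaw":60}
    - {"travel":[33,-23,0],"roll":0,"jaw":60}
    - {"travel":[33,-23,0],"roll":0,"jaw":60}
    - {"travel":[33,-23,0],"roll":0,"jaw":60}
    - {"travel":[33,-23,0],"roll":0,"jaw":60}
    - {"travel":[33,-23,0],"roll":0,"jaw":60}
    - {"travel":[33,-23,0],"roll":0,"jaw":60}
    - {"travel":[33,-23,0],"roll":0,"jaw":60}

```text
clock: 2.1
tool_pos: [0.4181, 0.2553, 0.2485]
orientation: [180.0, -0.0, -101.0]
force: [0.8, -0.6, -0.9]
opening: 0.0601
gripper_force: 0.0
```

Request:
apply_moves:
  targets:
    - {"travel":[33,-23,0],"roll":0,"jaw":60}
    - {"travel":[33,-23,0],"roll":0,"jaw":60}
    - {"travel":[33,-23,0],"roll":0,"jaw":60}
    - {"travel":[33,-23,0],"roll":0,"jaw":60}
    - {"travel":[33,-23,0],"roll":0,"jaw":60}
    - {"travel":[33,-23,0],"roll":0,"jaw":60}
    - {"travel":[33,-23,0],"roll":0,"jaw":60}
    - {"travel":[33,-23,0],"roll":0,"jaw":60}
    - {"travel":[20,-20,0],"roll":0,"jaw":60}
    - {"travel":[0,0,0],"roll":0,"jaw":60}

```text
clock: 3.1
tool_pos: [0.5648, -0.0635, 0.2476]
orientation: [179.9, -0.1, -101.2]
force: [-0.1, 0.4, -0.6]
opening: 0.0599
gripper_force: 0.0
```

```bash
python3 -c "
from h import *
togo([.5735,-.1154,.2],-101)
(K,E),im=save('wrist','pics/w1.png')
for n,p in(('grip',[.5735,-.1154,.086]),('cap',[.5984,.0098,.109])):print(n,proj(K,E,p))
print(E.round(3))"
```

```text
t 3.1 pos [ 0.5648 -0.0635  0.2476] rpy [ 1.7993e+02 -5.0000e-02 -1.0120e+02] j6 -24.5 open 0.0599 F [-0.1  0.4 -0.6]
tool mm [ 49.2 -18.6  47.6] roll -0.2
grip [301.12770211 134.67092234]
cap [301.74018023 283.9018389 ]
[[-0.981  0.188  0.048  0.553]
 [ 0.194  0.95   0.246 -0.129]
 [ 0.001  0.251 -0.968  0.384]
 [ 0.     0.     0.     1.   ]]
```

View pics/w1.png

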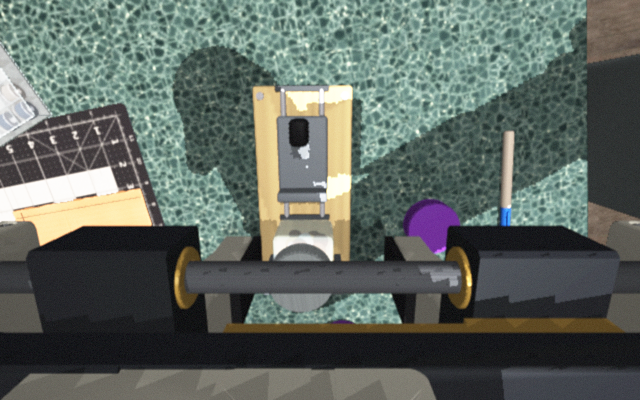

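The wrist view shows the holder upright in the image. The black grip is at about (299,130) against a predicted (301,135), and the cap is at about (302,275), partly hidden. I'll enlarge it to refine.

Run:
```python
import cv2
cv2.imwrite("pics/c2.png",cv2.resize(cv2.imread("pics/w1.png")[75:225,235:375],(560,600),interpolation=cv2.INTER_CUBIC))
```

```text
(no output)
```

View pics/c2.png

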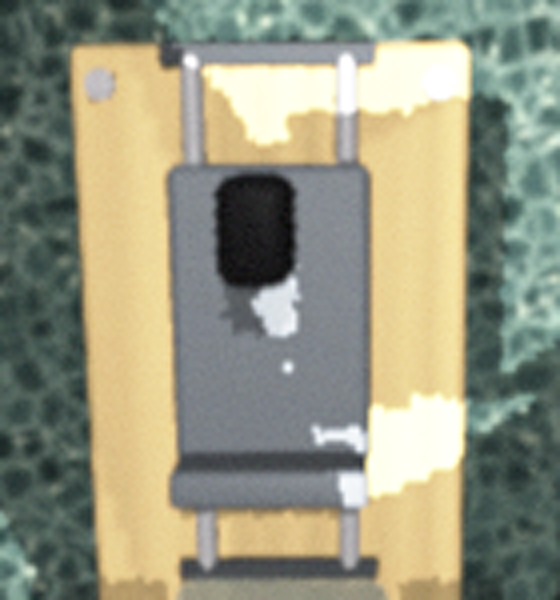

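The crop shows the grip top centred at (256,231), the jaw front edge at about row 507, and the rear base corners at (75,45) and (470,43).

Run:
```python
from h import *
K,E=cam("wrist")
f=lambda u,v,z:px(K,E,235+(u+.5)/4-.5,75+(v+.5)/4-.5,z)
O=np.array([.5986,.0114,0]);hy=np.array([.19035,.98172,0]);hx=np.array([hy[1],-hy[0],0])
for n,p in dict(grip=f(256,231,.086),face=f(270,507,.051),cL=f(74,44,.01),cR=f(471,43,.01),eL=f(102,590,.01),eR=f(462,590,.01)).items():print(n,p.round(4),(hx@(p-O)).round(4),(hy@(p-O)).round(4))
```

```text
grip [ 0.5744 -0.1164  0.086 ] 0.0005 -0.1301
face [ 0.5879 -0.0482  0.051 ] 0.0008 -0.0606
cL [ 0.6162 -0.1688  0.01  ] 0.0515 -0.1736
cR [ 0.5156 -0.1492  0.01  ] -0.0509 -0.1734
eL [ 0.6443 -0.0238  0.01  ] 0.0516 -0.0259
eR [ 0.5437 -0.0039  0.01  ] -0.051 -0.0254
```

```bash
python3 -c "
from h import *
togo([.5742,-.1160,.074],-101)"
```

```text
t 3.15 pos [ 0.564  -0.0623  0.2476] rpy [ 1.7991e+02 -3.0000e-02 -1.0119e+02] j6 -24.6 open 0.0603 F [-0.4  0.4 -0.7]
tool mm [ 50.6 -20.7 173.6] roll -0.19
```

Request:
apply_moves:
  targets:
    - {"travel":[25,-10,0],"roll":-0.2,"jaw":40}
    - {"travel":[25,-10,0],"roll":0,"jaw":40}
    - {"travel":[0,0,30],"roll":0,"jaw":40}
    - {"travel":[0,0,30],"roll":0,"jaw":40}
    - {"travel":[0,0,30],"roll":0,"jaw":40}
    - {"travel":[0,0,30],"roll":0,"jaw":40}
    - {"travel":[0,0,0],"roll":0,"jaw":40}
    - {"travel":[0,0,0],"roll":0,"jaw":40}

```text
clock: 3.95
tool_pos: [0.574, -0.1132, 0.129]
orientation: [180.0, -0.0, -100.8]
force: [0.9, -0.0, 0.5]
opening: 0.0394
gripper_force: 0.0
```

```bash
cat >> h.py <<'E'
def mean(n=5):
    p=[]
    for i in range(n): p.append(ctrl.get_obs()["tool_pos"]);ctrl.snapshot("top")
    return np.mean(p,0)
E
python3 -c "
from h import *
togo([.5742,-.1160,.074],-101)
print(mean())"
```

```text
t 3.95 pos [ 0.574  -0.1132  0.129 ] rpy [ 1.7995e+02 -4.0000e-02 -1.0076e+02] j6 -18.8 open 0.0394 F [ 0.9 -0.   0.5]
tool mm [ 2.7 -0.8 55. ] roll 0.24
[ 0.57484921 -0.11327178  0.13007049]
```

Request:
apply_moves:
  targets:
    - {"travel":[2.8,0,28],"roll":0,"jaw":40}
    - {"travel":[0,0,28],"roll":0,"jaw":40}
    - {"travel":[0,0,0],"roll":0,"jaw":40}
    - {"travel":[0,0,0],"roll":0,"jaw":10}
    - {"travel":[0,0,0],"roll":0,"jaw":10}
    - {"travel":[0,0,0],"roll":0,"jaw":10}
    - {"travel":[0,0,0],"roll":0,"jaw":10}
    - {"travel":[0,0,0],"roll":0,"jaw":10}

```text
clock: 5.0
tool_pos: [0.5757, -0.1165, 0.0741]
orientation: [-179.7, 0.0, -100.8]
force: [4.9, -1.6, 0.7]
opening: 0.0158
gripper_force: 30.0
```

Request:
apply_moves:
  targets:
    - {"travel":[-3,-0.8,0],"roll":0,"jaw":10}
    - {"travel":[-3,0,0],"roll":0,"jaw":10}
    - {"travel":[-3,0,0],"roll":0,"jaw":10}
    - {"travel":[-3,0,0],"roll":0,"jaw":10}
    - {"travel":[-3,0,0],"roll":0,"jaw":10}
    - {"travel":[-3,0,0],"roll":0,"jaw":10}
    - {"travel":[-3,0,0],"roll":0,"jaw":10}
    - {"travel":[-3,0,0],"roll":0,"jaw":10}

```text
clock: 5.8
tool_pos: [0.5799, -0.0944, 0.0741]
orientation: [-179.9, -0.1, -100.8]
force: [2.1, -9.9, 2.8]
opening: 0.016
gripper_force: 30.0
```

Request:
apply_moves:
  targets:
    - {"travel":[-1,0,0],"roll":0,"jaw":10}
    - {"travel":[-1,0,0],"roll":0,"jaw":10}
    - {"travel":[0,0,0],"roll":0,"jaw":10}

```text
clock: 6.1
tool_pos: [0.5803, -0.0923, 0.0741]
orientation: [-179.9, -0.1, -100.8]
force: [2.2, -9.0, 3.4]
opening: 0.0161
gripper_force: 30.0
```

Request:
apply_moves:
  targets:
    - {"travel":[-1,0,0],"roll":0,"jaw":10}
    - {"travel":[-1,0,0],"roll":0,"jaw":10}
    - {"travel":[-1,0,0],"roll":0,"jaw":10}
    - {"travel":[0,0,0],"roll":0,"jaw":10}

```text
clock: 6.5
tool_pos: [0.5809, -0.0894, 0.0741]
orientation: [-179.9, -0.1, -100.8]
force: [3.0, -9.5, 3.2]
opening: 0.0159
gripper_force: 30.0
```

Request:
apply_moves:
  targets:
    - {"travel":[-1,0,0],"roll":0,"jaw":10}
    - {"travel":[-1,0,0],"roll":0,"jaw":10}
    - {"travel":[0,0,0],"roll":0,"jaw":10}

```text
clock: 6.8
tool_pos: [0.5812, -0.0877, 0.0741]
orientation: [-179.9, -0.1, -100.8]
force: [1.7, -11.0, 3.1]
opening: 0.0156
gripper_force: 30.0
```

Request:
apply_moves:
  targets:
    - {"travel":[-1,0,0],"roll":0,"jaw":10}
    - {"travel":[0,0,0],"roll":0,"jaw":10}

```text
clock: 7.0
tool_pos: [0.5814, -0.0868, 0.0741]
orientation: [-179.9, -0.1, -100.8]
force: [2.8, -11.5, 2.2]
opening: 0.0162
gripper_force: 30.0
```

Request:
apply_moves:
  targets:
    - {"travel":[-1,0,0],"roll":0,"jaw":10}
    - {"travel":[0,0,0],"roll":0,"jaw":10}

```text
clock: 7.2
tool_pos: [0.5815, -0.086, 0.0741]
orientation: [-179.9, -0.1, -100.8]
force: [3.2, -12.1, 2.4]
opening: 0.0156
gripper_force: 30.0
```

Request:
apply_moves:
  targets:
    - {"travel":[-1,0,0],"roll":0,"jaw":10}
    - {"travel":[0,0,0],"roll":0,"jaw":10}

```text
clock: 7.4
tool_pos: [0.5815, -0.0859, 0.0741]
orientation: [-179.9, -0.2, -100.8]
force: [3.3, -18.1, 2.5]
opening: 0.016
gripper_force: 30.0
```

Request:
apply_moves:
  targets:
    - {"travel":[-1,0,0],"roll":0,"jaw":10}
    - {"travel":[0,0,0],"roll":0,"jaw":10}

```text
clock: 7.6
tool_pos: [0.5815, -0.0858, 0.0741]
orientation: [-179.9, -0.2, -100.8]
force: [3.3, -21.7, 1.9]
opening: 0.0159
gripper_force: 30.0
```

Request:
apply_moves:
  targets:
    - {"travel":[-1.5,0,0],"roll":0,"jaw":10}
    - {"travel":[0,0,0],"roll":0,"jaw":10}
    - {"travel":[0,0,0],"roll":0,"jaw":10}

```text
clock: 7.9
tool_pos: [0.5816, -0.0856, 0.0741]
orientation: [-179.9, -0.3, -100.8]
force: [4.2, -28.6, 1.1]
opening: 0.0159
gripper_force: 30.0
```

```bash
python3 -c "
from h import *
m=mean();print(m)
hy=np.array([.19035,.98172,0])
print('jar axis est',m+.1*hy); togo(m)"
```

```text
[ 0.58155872 -0.08559048  0.07409608]
jar axis est [0.60059372 0.01258152 0.07409608]
t 8.15 pos [ 0.5816 -0.0856  0.0741] rpy [-179.92   -0.29 -100.84] j6 -22.0 open 0.0156 F [  4.2 -29.9   1.5]
tool mm [-0.  0.  0.] roll None
```

Request:
apply_moves:
  targets:
    - {"travel":[0,0,0],"roll":0,"jaw":45}
    - {"travel":[0,0,0],"roll":0,"jaw":45}
    - {"travel":[0,0,0],"roll":0,"jaw":45}
    - {"travel":[0,0,-20],"roll":0,"jaw":45}
    - {"travel":[0,0,-30],"roll":0,"jaw":80}
    - {"travel":[0,0,-30],"roll":0,"jaw":80}
    - {"travel":[0,0,-30],"roll":0,"jaw":80}
    - {"travel":[0,0,-30],"roll":0,"jaw":80}
    - {"travel":[0,0,0],"roll":0,"jaw":80}

```text
clock: 9.05
tool_pos: [0.5835, -0.08, 0.2175]
orientation: [-179.6, 0.1, -100.7]
force: [0.9, 0.3, -0.1]
opening: 0.0771
gripper_force: 0.0
```

```bash
python3 -c "
from h import *
togo([.6004,.0126,.1],-101)
(K,E),im=save('wrist','pics/w2.png')
(K2,E2),im2=save('top','pics/t2.png')
print('w',proj(K,E,[.6004,.0126,.109]),'t',proj(K2,E2,[.6004,.0126,.109]))
c=cv2.resize(im2[160:220,290:390],(800,480),interpolation=cv2.INTER_CUBIC);cv2.imwrite('pics/t2c.png',c)
"
```

```text
t 9.05 pos [ 0.5835 -0.08    0.2175] rpy [-1.7956e+02  1.1000e-01 -1.0072e+02] j6 -22.0 open 0.0771 F [ 0.9  0.3 -0.1]
tool mm [-93.9   1.6 117.7] roll 0.28
w [325.08393377 319.0867328 ] t [319.01635138 182.25364623]
```

View pics/w2.png

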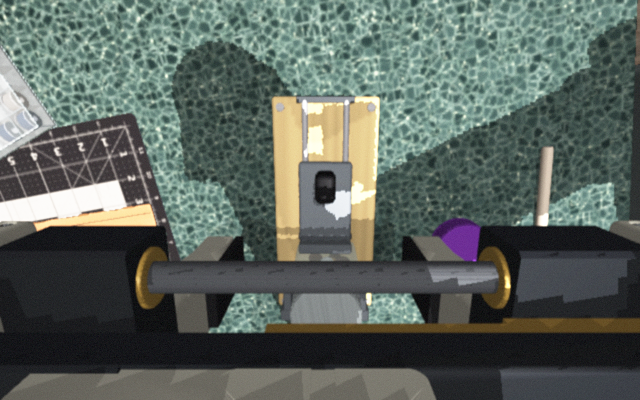

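Request:
apply_moves:
  targets:
    - {"travel":[-23,0,0],"roll":0.2,"jaw":80}
    - {"travel":[-23,0,0],"roll":0,"jaw":80}
    - {"travel":[-23,0,20],"roll":0,"jaw":80}
    - {"travel":[-24,1,20],"roll":0,"jaw":80}
    - {"travel":[0,0,20],"roll":0,"jaw":80}
    - {"travel":[0,0,0],"roll":0,"jaw":80}
    - {"travel":[0,0,0],"roll":0,"jaw":80}

```text
clock: 9.85
tool_pos: [0.5974, 0.0107, 0.1518]
orientation: [179.9, -0.1, -101.0]
force: [-0.2, 0.2, 0.6]
opening: 0.0799
gripper_force: 0.0
```

```bash
python3 -c "
from h import *
togo([.6004,.0126,.101],-101)
print(mean())
c=ctrl.calibration('wrist');K=np.array(c['K'])
T=np.eye(4);T[:3,:3]=R.from_euler('xyz',[-179.56,.11,-100.72],degrees=True).as_matrix();T[:3,3]=[.5835,-.08,.2175]
E=T@np.array(c['hand_eye'])
for s in(.088,.1,.112):print(s,proj(K,E,np.array([.6004,.0126,.086])-s*np.array([.19035,.98172,0])))
im=cv2.imread('pics/w2.png');cv2.imwrite('pics/c3.png',cv2.resize(im[150:260,260:400],(700,550),interpolation=cv2.INTER_CUBIC))
"
```

```text
t 9.85 pos [0.5974 0.0107 0.1518] rpy [ 1.7989e+02 -7.0000e-02 -1.0099e+02] j6 -30.8 open 0.0799 F [-0.2  0.2  0.6]
tool mm [-2.5 -2.7 50.8] roll 0.01
[0.59807483 0.01057325 0.15299469]
0.088 [325.72978954 206.30256823]
0.1 [325.83162021 191.7970635 ]
0.112 [325.93573358 176.96639428]
```

View pics/c3.png

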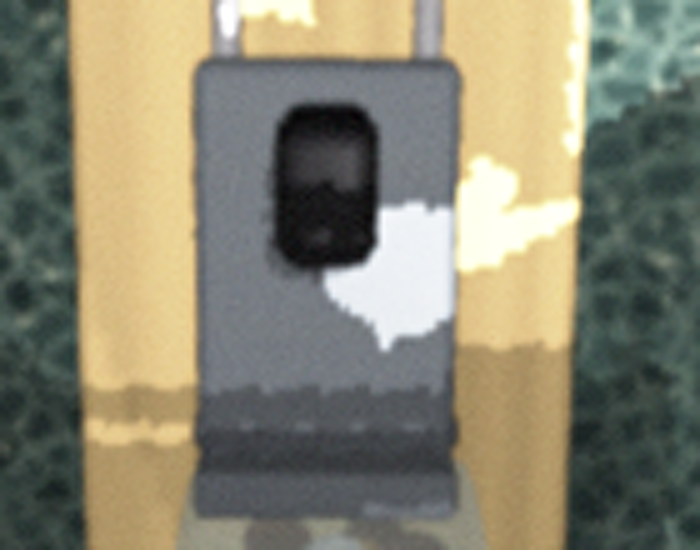

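The w2 crop shows the grip at (326,186), with the jaw touching the jar. The jar axis is consistent across the top view, the contact and the force history, so I'll descend on the cap.

Request:
apply_moves:
  targets:
    - {"travel":[-2.2,-1.5,17],"roll":0,"jaw":80}
    - {"travel":[0,0,17],"roll":0,"jaw":80}
    - {"travel":[0,0,17],"roll":0,"jaw":80}
    - {"travel":[0,0,0],"roll":0,"jaw":80}
    - {"travel":[0,0,0],"roll":0,"jaw":80}

```text
clock: 10.6
tool_pos: [0.6001, 0.0124, 0.1022]
orientation: [-180.0, -0.0, -101.0]
force: [0.2, 0.3, 0.1]
opening: 0.08
gripper_force: 0.0
```

```bash
python3 -c "
from h import *
m=mean();print(m)
togo([.600,.0125,.101],-101)
"
```

```text
[0.60040859 0.01263997 0.10267868]
t 10.85 pos [0.6003 0.0128 0.1025] rpy [-1.7992e+02  4.0000e-02 -1.0102e+02] j6 -30.9 open 0.08 F [ 0.  -0.3  0.2]
tool mm [0.3 0.2 1.5] roll -0.02
```

Request:
apply_moves:
  targets:
    - {"travel":[0,0,1],"roll":0,"jaw":50}
    - {"travel":[0,0,0],"roll":0,"jaw":50}
    - {"travel":[0,0,0],"roll":0,"jaw":50}
    - {"travel":[0,0,0],"roll":0,"jaw":50}
    - {"travel":[0,0,0],"roll":0,"jaw":50}
    - {"travel":[0,0,0],"roll":0,"jaw":50}

```text
clock: 11.45
tool_pos: [0.5996, 0.0127, 0.1006]
orientation: [180.0, -0.0, -101.0]
force: [-2.1, 0.2, 1.8]
opening: 0.0575
gripper_force: 30.0
```

```bash
python3 -c "
from h import *
togo([.600,.0125,.101],-101);print(ctrl.get_obs()['moment'])
"
```

```text
t 11.45 pos [0.5996 0.0127 0.1006] rpy [ 1.7998e+02 -1.0000e-02 -1.0102e+02] j6 -30.9 open 0.0575 F [-2.1  0.2  1.8]
tool mm [ 0.1 -0.4 -0.4] roll -0.02
[ 0.33193776  0.6288352  -0.01262629]
```

Request:
apply_moves:
  targets:
    - {"travel":[0,0.3,0],"roll":-3,"jaw":50}
    - {"travel":[0,0,0],"roll":-3,"jaw":50}
    - {"travel":[0,0,0],"roll":-3,"jaw":50}
    - {"travel":[0,0,0],"roll":-3,"jaw":50}
    - {"travel":[0,0,0],"roll":-3,"jaw":50}
    - {"travel":[0,0,0],"roll":0,"jaw":50}

```text
clock: 12.05
tool_pos: [0.5996, 0.0127, 0.1006]
orientation: [-180.0, -0.0, -86.0]
force: [0.5, 0.4, 0.7]
opening: 0.0577
gripper_force: 30.0
```

```bash
python3 -c "
from h import *
togo([.600,.0125,.101],-101);print(ctrl.get_obs()['moment'])
(K,E),im=save('top','pics/t3.png')
(K2,E2),im2=save('scene','pics/s3.png')
cv2.imwrite('pics/s3c.png',cv2.resize(im2[140:260,270:400],(650,600),interpolation=cv2.INTER_CUBIC))
"
```

```text
t 12.05 pos [0.5996 0.0127 0.1006] rpy [-179.99   -0.    -85.97] j6 -15.8 open 0.0577 F [0.5 0.4 0.7]
tool mm [ 0.2 -0.4 -0.4] roll 15.03
[0.15144813 0.12235763 0.0737692 ]
```

View pics/s3c.png

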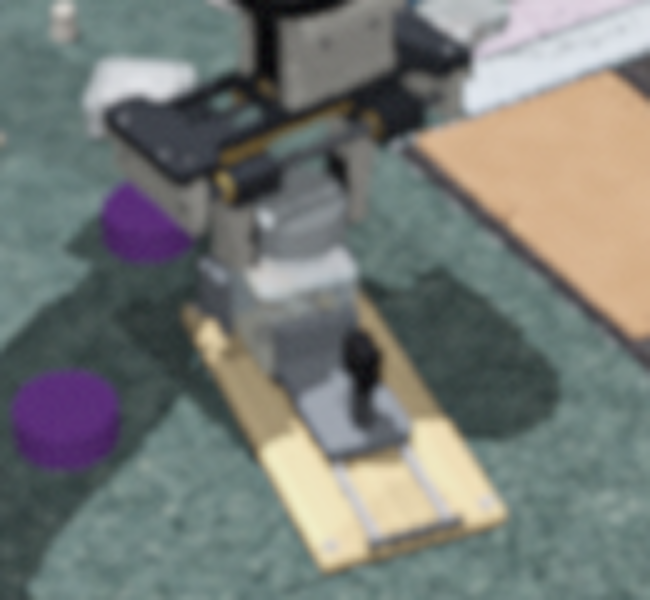

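Request:
apply_moves:
  targets:
    - {"travel":[0,0,0],"roll":-4,"jaw":50}
    - {"travel":[0,0,0],"roll":-4,"jaw":50}
    - {"travel":[0,0,0],"roll":-4,"jaw":50}
    - {"travel":[0,0,0],"roll":-4,"jaw":50}
    - {"travel":[0,0,0],"roll":-4,"jaw":50}

```text
clock: 12.65
tool_pos: [0.5996, 0.0128, 0.1007]
orientation: [-180.0, -0.0, -65.9]
force: [-0.3, -1.0, 2.0]
opening: 0.0577
gripper_force: 30.0
```

```bash
python3 -c "
from h import *
togo([.600,.0125,.101],-101);print(ctrl.get_obs()['moment'])
"
```

```text
t 12.65 pos [0.5996 0.0128 0.1007] rpy [-179.98   -0.    -65.95] j6 4.2 open 0.0577 F [-0.3 -1.   2. ]
tool mm [ 0.4 -0.2 -0.3] roll 35.05
[ 0.18247053  0.16822272 -0.04162617]
```

Request:
apply_moves:
  targets:
    - {"travel":[0,0,0],"roll":-4,"jaw":50}
    - {"travel":[0,0,0],"roll":-4,"jaw":50}
    - {"travel":[0,0,0],"roll":-4,"jaw":50}
    - {"travel":[0,0,0],"roll":-4,"jaw":50}
    - {"travel":[0,0,0],"roll":-4,"jaw":50}

```text
clock: 13.15
tool_pos: [0.5994, 0.0127, 0.1011]
orientation: [180.0, -0.0, -45.9]
force: [-2.2, 0.5, 5.4]
opening: 0.0577
gripper_force: 30.0
```

Request:
apply_moves:
  targets:
    - {"travel":[0,0,0],"roll":-4,"jaw":50}
    - {"travel":[0,0,0],"roll":-4,"jaw":50}
    - {"travel":[0,0,0],"roll":-4,"jaw":50}
    - {"travel":[0,0,0],"roll":0,"jaw":50}

```text
clock: 13.55
tool_pos: [0.5992, 0.0124, 0.1011]
orientation: [180.0, 0.0, -34.0]
force: [-3.9, -1.0, 4.8]
opening: 0.0575
gripper_force: 30.0
```

```bash
python3 -c "
from h import *
togo([.600,.0125,.101],-101);print(ctrl.get_obs()['moment'])
(K2,E2),im2=save('scene','pics/s4.png')
cv2.imwrite('pics/s4c.png',cv2.resize(im2[170:220,300:360],(720,600),interpolation=cv2.INTER_CUBIC))
"
```

```text
t 13.55 pos [0.5992 0.0124 0.1011] rpy [179.97   0.   -33.96] j6 36.2 open 0.0575 F [-3.9 -1.   4.8]
tool mm [ 0.6 -0.5  0.1] roll 67.04
[-0.26414432  1.02339468  0.05037146]
```

Fz has stepped up to about 5 N, which is the seal spring pushing on the freed cap. I'll lift gently and watch the force.

Request:
apply_moves:
  targets:
    - {"travel":[0,0,-1],"roll":0,"jaw":50}
    - {"travel":[0,0,-1],"roll":0,"jaw":50}
    - {"travel":[0,0,-1],"roll":0,"jaw":50}
    - {"travel":[0,0,-1],"roll":0,"jaw":50}
    - {"travel":[0,0,0],"roll":0,"jaw":50}

```text
clock: 14.1
tool_pos: [0.5991, 0.0126, 0.1042]
orientation: [180.0, 0.0, -34.0]
force: [-2.0, -2.0, 0.5]
opening: 0.0577
gripper_force: 30.0
```

Request:
apply_moves:
  targets:
    - {"travel":[0,0,-1],"roll":0,"jaw":50}
    - {"travel":[0,0,-1],"roll":0,"jaw":50}
    - {"travel":[0,0,0],"roll":0,"jaw":50}

```text
clock: 14.4
tool_pos: [0.5992, 0.0126, 0.1064]
orientation: [180.0, 0.0, -34.0]
force: [-0.6, -1.5, -0.6]
opening: 0.0577
gripper_force: 30.0
```

Request:
apply_moves:
  targets:
    - {"travel":[0,0,-2],"roll":0,"jaw":50}
    - {"travel":[0,0,-3],"roll":0,"jaw":50}
    - {"travel":[0,0,-3],"roll":0,"jaw":50}
    - {"travel":[0,0,-4],"roll":0,"jaw":50}
    - {"travel":[0,0,-4],"roll":0,"jaw":50}
    - {"travel":[0,0,-4],"roll":0,"jaw":50}
    - {"travel":[0,0,-4],"roll":0,"jaw":50}
    - {"travel":[0,0,0],"roll":0,"jaw":50}
    - {"travel":[0,0,0],"roll":0,"jaw":50}

```text
clock: 15.3
tool_pos: [0.5995, 0.0127, 0.1307]
orientation: [-180.0, -0.0, -34.0]
force: [0.2, -0.3, -0.3]
opening: 0.0572
gripper_force: 30.0
```

```bash
python3 -c "
from h import *
m=mean();togo([.5996,.0127,.1306]);print(m)
(K2,E2),im2=save('scene','pics/s5.png')
print(proj(K2,E2,[.5996,.0127,.139]),proj(K2,E2,[.5996,.0127,.102]))
cv2.imwrite('pics/s5c.png',cv2.resize(im2[160:240,285:385],(750,600),interpolation=cv2.INTER_CUBIC))
"
```

```text
t 15.55 pos [0.5994 0.0127 0.1303] rpy [ 1.7998e+02  2.0000e-02 -3.4020e+01] j6 36.1 open 0.0573 F [ 0.3  0.6 -1.1]
tool mm [ 0.2 -0.2 -0.3] roll None
[0.59940099 0.01268933 0.13044396]
[327.24529827 170.02217816] [327.36455647 180.99123639]
```

View pics/s5c.png

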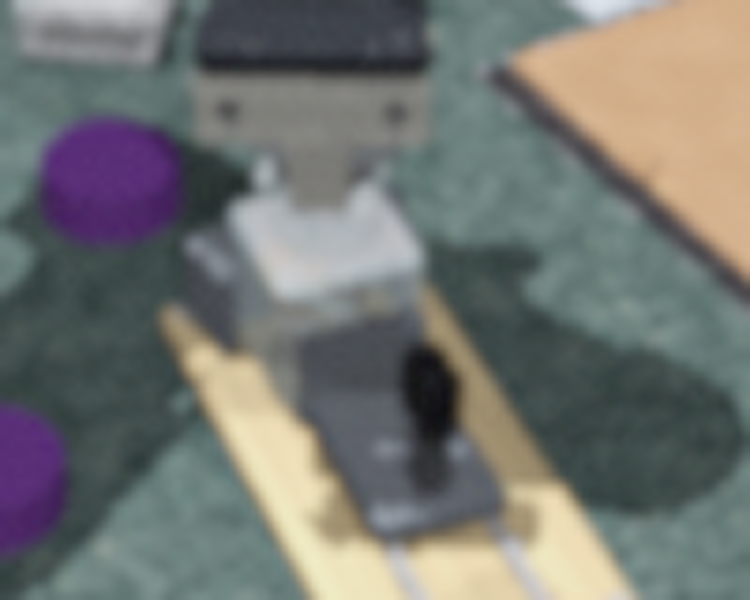

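The crop shows the jar upright and clamped, with its bare neck visible. The cap is behind the near finger, and the grip reads 30 N at 57 mm opening with no contact load, so it is held. I'm handing in.

```bash
python3 -c "
from plant import ctrl
print(ctrl.close_job())"
```

```text
the job is handed in; nothing more can be done
None
```

The job is handed in at about 15.6 s: jar clamped with roughly 29 N of push on the jaw, cap unscrewed with a 67° turn and held level about 3 cm above its seat. The cap was hidden behind a finger in the last picture, so I judged the hold by the 30 N grip at 57 mm opening.

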